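# Find the tired spring mount and flag it

### The arm

A 7-joint arm with a two-finger parallel gripper is mounted at the origin on the work surface. World frame = base frame: x ahead of the robot, y to its left, z up, the work surface at z = 0. Lengths are in m, angles in rad, forces in N, time in s.
With the tool pointing down it reaches from about 0.4 to 0.925 m from the base axis. Payload 5.6 kg.
Tool frame: the origin (TCP) lies at the very end of the fingers, on their centre line; the grasp point (between the pads) lies ctrl.tcp_to_grasp behind it (ctrl.tcp_to_grasp is the distance from the TCP to the grasp point, in m); z points along the fingers, y is the line along which they close (so a half turn about z gives the same grasp; the last joint's range is limited). The gripper opens to 85 mm and grips with 20 to 120 N. Pads are 22 mm wide; open, the fingers measure 114 mm over their backs; the gripper's body (76 mm by 85 mm) begins 54 mm behind the grasp point. The pads swing forward as they close: fully open they stand 13 mm farther back than shut.
Start: joints at [-1.379, 0.468, -0.012, 1.603, 0.006, 1.071, -0.056], TCP at [0.151, 0.632, 0.192] pointing down, gripper open.
Joint ranges: [-2.53, 2.53], [-0.31, 2.02], [-1.57, 1.55], [0.28, 2.44], [-1.29, 4.43], [0.15, 1.84], [-2.92, 2.92]. Speed limits (rad/s): [2.57, 2.57, 3.14, 3.14, 3.14, 3.14, 3.14].

### API

Orientations are given as a rotation vector (axis times angle).
In Python, from plant import ctrl gives the robot as it stands. The module is installed in compiled form; this text tells all that it offers.
- The arm moves only by the tool play_rows, never from a script. Its argument "deltas" is one flat list of numbers, 5 for each row, row after row: the closure in counts, from 0 (fully open) to 255 (shut), then the shift along the tool's x, y, z in m, then the turn about the tool's z in rad. In form: [gripper, dx, dy, dz, roll, gripper, dx, dy, dz, roll, ...]. A call has 1 to 8 rows; each row shifts and turns the commanded pose from where the row before left it, along the tool's axes as they then stand; what a row does not reach is not made up. A row lasts 1/10 s, in which the tool goes at most 50 mm and 8.59 degrees, less where a joint would pass 70% of its speed; a pose out of reach is approached as far as the arm can. A call with a gripper value outside its range is refused whole. The fingers move at their own pace and stop on an object; "force" is the grip in N (left out, the last holds). Time passes only in rows, so rows that do not move let the fingers close. It gives the time, the measured TCP pose, the force, the opening and the grip force at its end, in the units of the state.
- ctrl.get_obs(): the state, without advancing time (a new reading comes with each control period).
- ctrl.camera(name): name is "side" or "top" or "wrist"; returns a dict with "pixels" (480x640x3 uint8, blue, green, red), "camera_matrix" (3x3 intrinsics, pixels), "view" (4x4, takes a point from world to camera coordinates); the wrist camera has in their place "mount" (4x4, takes a point from camera to tool coordinates, whose origin is the TCP and whose axes are the flange's). Camera axes: x right, y up, looking along -z (the intrinsics and any distortion apply to the point x, -y, -z); pixel columns grow to the right and rows downward; lengths in m; the calibration is good to about 2 mm. A picture is of the moment at which its call begins: read the wrist's pose just before it. There is no depth.
- ctrl.close_job(): hands the job in; it is judged then, once.
The state is a dict: "t": time; "joints": joint angles; "dq": joint speeds; "effort": joint torques, N m; "position": TCP position; "eef_rot": TCP orientation; "ft_force": force on the tool from outside, world axes, zero at the start; "ft_torque": the same for the moment, N m; "gripper_width": finger opening in m; "finger_force": force on a finger pad.
Only numpy, scipy, OpenCV 4.12 (cv2) and the standard library are available. Lean on these libraries where they do the work, as an engineer would, in place of code of your own. Each camera call takes 0.05 s, during which the arm holds its last target. There are 200 camera calls.

### The job

The dust extractor's fan is off its bed, and one of the three spring mounts on the bed has gone soft. With the fingertips press the three black pads one after another, from the robot's left (+y) to its right, each about 6 mm down, to feel which is the softest; then push that mount's red tag down flat on its holder to mark it for changing, and draw clear. Leave the other two tags up, and do not lift or shift any of the loose things on the bed and bench.

Things in the scene. Friction and masses are not known exactly. Their poses are not given: they have to be found in the camera images.
- bed: grey sheet-steel bed of the fan, a flat slab 240 x 470 x 24 mm fixed to the bench, origin under its centre, x across it (away from the robot at yaw 0), y along it (towards the robot's left), z up; its top is 24 mm over the bench. The three mounts stand on it in a row along y, about 150 mm apart.
- mount_a: one of three spring mounts alike to the eye, fixed on the bed, in any place of the row: foot plate 136 x 72 x 5 mm, blue cup, coil spring, round cap with black pad. Origin: foot's underside, on the pad's axis; x from the pad to this mount's own tag, z up. Grey tag holder 54 x 48 mm on the foot, centred at x = 69 mm, top at z = 19 mm; tag hinge along y at x = 46, z = 22.5 mm.
- pad_a_top (a point): middle of the upper face of mount_a's black rubber pad (47 mm across, on a cap 54 mm across), 60 mm above the mount's origin, 84 mm over the bench when not pressed; moves with the pad
- pad_a (a joint): travel of mount_a's pad, m: 0 at rest, 0.016 pressed straight down to its stop; springs back when let go. Each pad yields from under 1 N, then the force rises evenly with depth at the mount's own rate, somewhere between 0.4 and 1.6 N per mm; the softest is at least a third below the next.
- tag_a (a joint): hinge of mount_a's tag, rad: 0 to 0.1 at the start (raised, leaning 45 degrees or a little more from upright, away from the pad), 0.785 flat on its holder. Stiff hinge (0.05 N m, about 2 N at the tag): it stays where it is left.
- tag_a_edge (a point): middle of the free edge of mount_a's tag, a red plate with a white stripe, 40 mm wide, 42 mm from hinge to edge, 3.5 mm thick. In the mount's frame the edge is at x = 76, z = 52 mm when raised, x = 88, z = 22.5 mm when flat. A fingertip pressing straight down at x = 66 to 70 mm folds it flat.
- mount_b: one of three spring mounts alike to the eye, fixed on the bed, in any place of the row: foot plate 136 x 72 x 5 mm, blue cup, coil spring, round cap with black pad. Origin: foot's underside, on the pad's axis; x from the pad to this mount's own tag, z up. Grey tag holder 54 x 48 mm on the foot, centred at x = 69 mm, top at z = 19 mm; tag hinge along y at x = 46, z = 22.5 mm.
- pad_b_top (a point): middle of the upper face of mount_b's black rubber pad (47 mm across, on a cap 54 mm across), 60 mm above the mount's origin, 84 mm over the bench when not pressed; moves with the pad
- pad_b (a joint): travel of mount_b's pad, m: 0 at rest, 0.016 pressed straight down to its stop; springs back when let go. Each pad yields from under 1 N, then the force rises evenly with depth at the mount's own rate, somewhere between 0.4 and 1.6 N per mm; the softest is at least a third below the next.
- tag_b (a joint): hinge of mount_b's tag, rad: 0 to 0.1 at the start (raised, leaning 45 degrees or a little more from upright, away from the pad), 0.785 flat on its holder. Stiff hinge (0.05 N m, about 2 N at the tag): it stays where it is left.
- tag_b_edge (a point): middle of the free edge of mount_b's tag, a red plate with a white stripe, 40 mm wide, 42 mm from hinge to edge, 3.5 mm thick. In the mount's frame the edge is at x = 76, z = 52 mm when raised, x = 88, z = 22.5 mm when flat. A fingertip pressing straight down at x = 66 to 70 mm folds it flat.
- mount_c: one of three spring mounts alike to the eye, fixed on the bed, in any place of the row: foot plate 136 x 72 x 5 mm, blue cup, coil spring, round cap with black pad. Origin: foot's underside, on the pad's axis; x from the pad to this mount's own tag, z up. Grey tag holder 54 x 48 mm on the foot, centred at x = 69 mm, top at z = 19 mm; tag hinge along y at x = 46, z = 22.5 mm.
- pad_c_top (a point): middle of the upper face of mount_c's black rubber pad (47 mm across, on a cap 54 mm across), 60 mm above the mount's origin, 84 mm over the bench when not pressed; moves with the pad
- pad_c (a joint): travel of mount_c's pad, m: 0 at rest, 0.016 pressed straight down to its stop; springs back when let go. Each pad yields from under 1 N, then the force rises evenly with depth at the mount's own rate, somewhere between 0.4 and 1.6 N per mm; the softest is at least a third below the next.
- tag_c (a joint): hinge of mount_c's tag, rad: 0 to 0.1 at the start (raised, leaning 45 degrees or a little more from upright, away from the pad), 0.785 flat on its holder. Stiff hinge (0.05 N m, about 2 N at the tag): it stays where it is left.
- tag_c_edge (a point): middle of the free edge of mount_c's tag, a red plate with a white stripe, 40 mm wide, 42 mm from hinge to edge, 3.5 mm thick. In the mount's frame the edge is at x = 76, z = 52 mm when raised, x = 88, z = 22.5 mm when flat. A fingertip pressing straight down at x = 66 to 70 mm folds it flat.
- bolt: hex bolt standing on its head on the bed between two mounts, 45 mm high, head 21 mm across; loose, to be left where it is. Origin under it.
- nut: hex nut lying on the bed between the other two mounts, 23 mm across, 10 mm high; loose, to be left where it is. Origin under it.
- spanner: steel spanner lying along the far strip of the bed, 140 mm long; loose, to be left where it is. Origin under it.
- tape: yellow and black tape measure, 70 x 36 x 66 mm, standing on its edge; loose, to be left where it is. Origin under it.
- pencil: red carpenter's pencil, 170 mm long; loose, to be left where it is. Origin under it.
- brush: hand brush with dark bristles and wooden handle, 190 mm long; loose, to be left where it is. Origin under it.
- glasses: amber safety glasses, 140 mm wide, 45 mm high; loose, to be left where it is. Origin under it.
- offcut: wooden offcut, 160 x 70 x 45 mm; loose, to be left where it is. Origin under it.

How it is judged:
By the outcome, as a careful person would: the job done as asked, in the order asked, and still so for the second after the job is handed in, with the robot touching nothing.
It also fails if it takes over 48 s, if anything falls off the work surface, if the arm or the gripper's body presses on something with over 40 N, if the wrist force passes 120 N, or if a joint passes its speed limit or range.

## Working session

There is one attempt and no reset: what is moved stays moved. The work goes in short steps, Python scripts to look and compute and a tool call to move; the robot and the scene stay as the last step left them, time stands still between calls to the robot, and variables do not carry over. Pictures are saved under pics/ and viewed, at most 10 in all, crops included, and the job is handed in when it is done.

Besides the shell and the picture viewer there is one more tool, called after "Call:" as name(argument=value, ...) on one line, values as JSON. play_rows: Moves the arm, as the interface text tells. Its arguments: {"type":"object","properties":{"deltas":{"type":"array","items":{"type":"number"}},"force":{"type":"number"}},"required":["deltas"]}

```bash
mkdir -p pics; python3 - <<'E'
from plant import ctrl
import cv2,numpy as np
o=ctrl.get_obs();print({k:np.round(v,3).tolist() for k,v in o.items()},ctrl.tcp_to_grasp)
for n in("top","side"):
    c=ctrl.camera(n);cv2.imwrite(f"pics/{n}.png",c["pixels"]);np.savez(n+".npz",**{k:v for k,v in c.items() if not isinstance(v,str)})
    print(c.keys(),c["camera_matrix"],c["view"])
E
```

```text
{'t': 0.0, 'joints': [-1.379, 0.468, -0.012, 1.604, 0.006, 1.071, -0.056], 'dq': [-0.002, -0.0, 0.0, 0.001, 0.001, 0.003, -0.001], 'effort': [-0.0, -53.24, 0.021, -25.131, 0.011, 0.008, -0.0], 'position': [0.151, 0.632, 0.191], 'eef_rot': [-0.368, -3.12, 0.003], 'ft_force': [-0.087, -0.341, 0.282], 'ft_torque': [0.014, -0.021, 0.026], 'finger_force': 0.0, 'gripper_width': 0.085} 0.0187
dict_keys(['pixels', 'camera_matrix', 'view']) [[546.91499427   0.         318.24157911]
 [  0.         546.91499427 245.89400014]
 [  0.           0.           1.        ]] [[-0.02245094 -0.99972423 -0.00688654  0.0168623 ]
 [ 0.98426121 -0.02331037  0.1751756  -0.61826225]
 [-0.17528782 -0.00284529  0.98451312 -1.28021465]
 [ 0.          0.          0.          1.        ]]
dict_keys(['pixels', 'camera_matrix', 'view']) [[560.22222945   0.         326.55951886]
 [  0.         560.22222945 231.84867568]
 [  0.           0.           1.        ]] [[ 0.85912656 -0.51166474 -0.01003786 -0.54462968]
 [ 0.29526471  0.47956218  0.82634065 -0.26155826]
 [-0.41799559 -0.71289502  0.56308114 -0.99480757]
 [ 0.          0.          0.          1.        ]]
```

View pics/top.png

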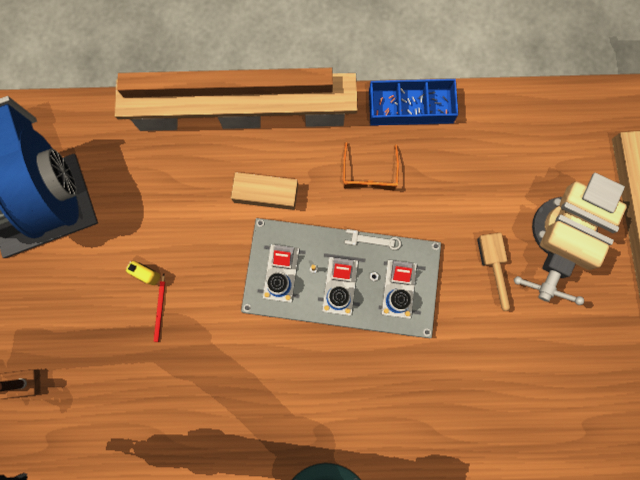

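View pics/side.png

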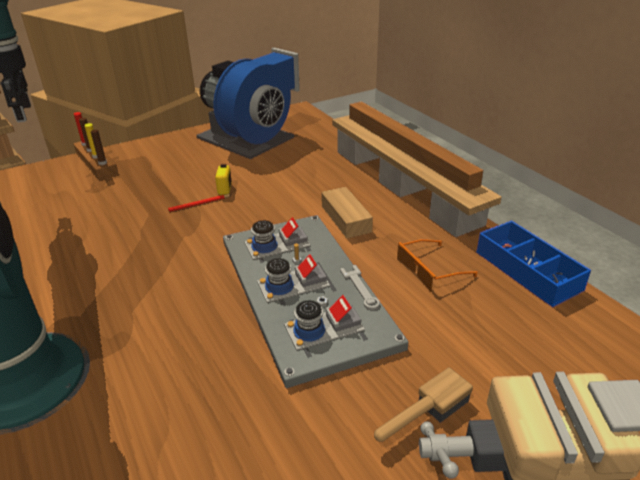

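The top view shows pads near (279,284), (339,296) and (401,299), with red tags above each at (282,258), (342,270) and (402,272). The bolt is at (313,268) and the nut at (374,276). The side view agrees.

```bash
cat > h.py <<'E'
import numpy as np,cv2
def ray(c,u,v,z):
    K=c["camera_matrix"];V=c["view"];d=np.linalg.solve(K,[u,v,1]);d=V[:3,:3].T@(d*[1,-1,-1]);o=-V[:3,:3].T@V[:3,3]
    return o+d*(z-o[2])/d[2]
def blobs(m,lo):
    n,l,s,c=cv2.connectedComponentsWithStats(m.astype(np.uint8))
    return [(c[i],s[i]) for i in range(1,n) if s[i][4]>=lo]
E
python3 - <<'E'
from h import *
for n,box in(("top",(225,345,240,445)),("side",(200,385,220,410))):
    c=np.load(n+".npz");p=c["pixels"].astype(int);b,g,r=p[...,0],p[...,1],p[...,2]
    M=np.zeros(r.shape,bool);M[box[0]:box[1],box[2]:box[3]]=1
    for nm,m,z in(("red",(r>130)&(g<70)&(b<80)&M,.065),("dark",(p.max(2)<45)&M,.084)):
        mm=cv2.morphologyEx(m.astype(np.uint8),cv2.MORPH_CLOSE,np.ones((5,5)))
        if nm=="dark": mm=cv2.morphologyEx(mm,cv2.MORPH_OPEN,np.ones((7,7)))
        for q,s in blobs(mm,60): print(n,nm,q.round(1),s,ray(c,*q,z).round(4))
c=np.load("top.npz")
for q in((313,268),(374,276)):print(ray(c,*q,.04).round(3))
cv2.imwrite("pics/z.png",np.hstack([cv2.resize(c["pixels"][235:325,250:430],None,fx=4.4,fy=4.4,interpolation=cv2.INTER_CUBIC)]))
E
```

```text
top red [281.5 257.8] [273 251  18  15 214] [0.5895 0.0918 0.065 ]
top red [342.  270.9] [334 264  17  15 216] [ 0.5543 -0.053   0.065 ]
top red [402.2 273.8] [393 267  19  15 220] [ 0.544  -0.1971  0.065 ]
top dark [277.  282.5] [269 274  17  18 259] [0.5279 0.1019 0.084 ]
top dark [338.8 296. ] [331 288  17  17 251] [ 0.4927 -0.0431  0.084 ]
top dark [400.5 299. ] [392 291  18  17 261] [ 0.4823 -0.1872  0.084 ]
side red [289.7 227.5] [282 218  16  20 167] [0.5911 0.0901 0.065 ]
side red [307. 266.] [299 255  18  23 217] [ 0.5552 -0.0547  0.065 ]
side red [340.  308.1] [330 296  21  26 303] [ 0.5454 -0.1988  0.065 ]
[0.566 0.017 0.04 ]
[ 0.543 -0.132  0.04 ]
```

View pics/z.png

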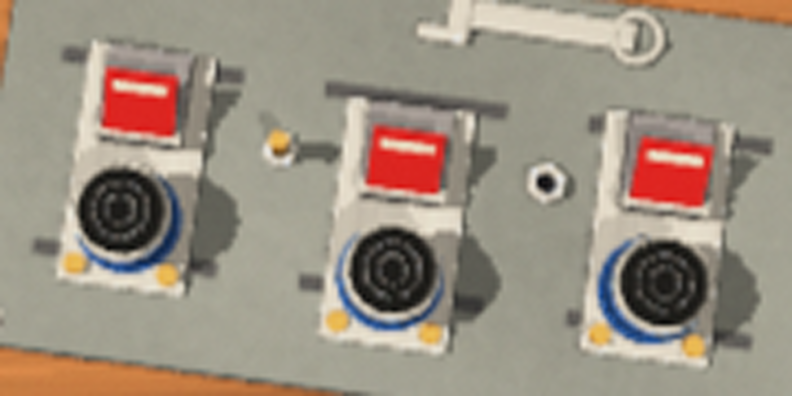

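Pads lie at about (0.528,0.102), (0.493,-0.043) and (0.482,-0.187), with a yaw near -9°. I'll shut the fingers and go to the left pad at height.

Call:
play_rows(deltas=[255, -0.035, -0.0306, 0, 0, 255, -0.035, -0.0306, 0, 0, 255, -0.035, -0.0306, 0, 0, 255, -0.035, -0.0306, 0, 0, 255, -0.035, -0.0306, 0, 0, 255, -0.035, -0.0306, 0, 0, 255, -0.035, -0.0306, 0, 0, 255, -0.035, -0.0306, 0, 0], force=40)

```text
t: 0.9
position: [0.3672, 0.3271, 0.1919]
eef_rot: [-0.368, -3.12, 0.0]
ft_force: [0.4, 0.6, 0.7]
gripper_width: -0.0002
finger_force: 0.0
```

Call:
play_rows(deltas=[255, -0.035, -0.0306, 0, 0, 255, -0.035, -0.0306, 0, 0, 255, -0.035, -0.0306, 0, 0, 255, -0.035, -0.0306, 0, 0, 255, -0.035, -0.0306, 0, 0, 255, -0.035, -0.0306, 0, 0, 255, 0, 0, 0, -0.077, 255, 0, 0, 0, 0])

```text
t: 1.7
position: [0.5282, 0.1, 0.1915]
eef_rot: [-0.252, -3.131, 0.001]
ft_force: [0.5, 0.4, -0.7]
gripper_width: -0.0
finger_force: 0.0
```

```bash
cat > go.py <<'E'
import sys,numpy as np
from plant import ctrl
from scipy.spatial.transform import Rotation as R
P={'A':(.5277,.1019),'B':(.4930,-.0433),'C':(.4823,-.1873)}
o=ctrl.get_obs();r=R.from_rotvec(o["eef_rot"]);M=r.as_matrix();p=np.array(o["position"])
print("t",o["t"],"pos",p.round(4),"F",np.round(o["ft_force"],2),"w",o["gripper_width"],"toolx yaw deg",np.degrees(np.arctan2(-M[1,0],-M[0,0])).round(2),"tilt",np.degrees(np.arccos(-M[2,2])).round(2))
for k,(x,y) in P.items():
    for n,d in(("pad",0),("tag",.068)):
        t=np.array([x+d*np.cos(np.radians(-9.1)),y+d*np.sin(np.radians(-9.1)),p[2]])
        print(k,n,t.round(4),"tool delta",(M.T@(t-p)).round(4))
E
python3 go.py; python3 - <<'E'
from plant import ctrl
import cv2
c=ctrl.camera("wrist");cv2.imwrite("pics/w1.png",c["pixels"]);print(c["camera_matrix"],c["mount"])
E
```

```text
t 1.7 pos [0.5282 0.1    0.1915] F [ 0.54  0.38 -0.67] w -4.2685527657083834e-05 toolx yaw deg -9.2 tilt 0.06
A pad [0.5277 0.1019 0.1915] tool delta [ 0.0008  0.0018 -0.    ]
A tag [0.5948 0.0911 0.1915] tool delta [-0.0672  0.0019 -0.0001]
B pad [ 0.493  -0.0433  0.1915] tool delta [ 1.190e-02 -1.471e-01  1.000e-04]
B tag [ 0.5601 -0.0541  0.1915] tool delta [-0.0561 -0.147   0.    ]
C pad [ 0.4823 -0.1873  0.1915] tool delta [-6.00e-04 -2.91e-01  2.00e-04]
C tag [ 0.5494 -0.1981  0.1915] tool delta [-6.860e-02 -2.909e-01  1.000e-04]
[[350.24882715   0.         321.89779147]
 [  0.         350.24882715 236.26874001]
 [  0.           0.           1.        ]] [[-6.47643418e-04  9.47921332e-01  3.18503890e-01  8.19187778e-02]
 [ 9.99999413e-01  3.37067638e-04  1.03022112e-03  9.56907055e-04]
 [ 8.69211220e-04  3.18504370e-01 -9.47920994e-01 -1.80911469e-01]
 [ 0.00000000e+00  0.00000000e+00  0.00000000e+00  1.00000000e+00]]
```

View pics/w1.png

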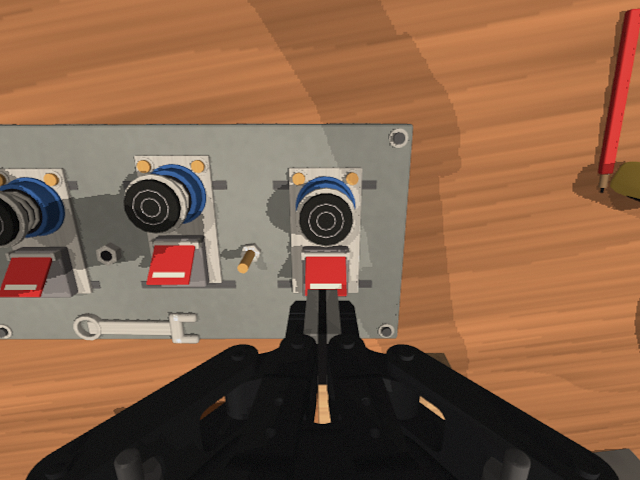

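The wrist view shows the left pad centred at (326,218), within 3 mm of the estimate. I'll nudge over it and go down to just above the pad.

Call:
play_rows(deltas=[255, 0.001, 0.003, 0.03, 0, 255, 0, 0, 0.03, 0, 255, 0, 0, 0.03, 0, 255, 0, 0, 0.0115, 0, 255, 0, 0, 0, 0, 255, 0, 0, 0, 0])

```text
t: 2.35
position: [0.5281, 0.1053, 0.0914]
eef_rot: [0.247, 3.131, 0.001]
ft_force: [-0.5, -0.2, -0.3]
gripper_width: 0.0002
finger_force: 0.0
```

Call:
play_rows(deltas=[255, 0, 0, 0.002, 0, 255, 0, 0, 0.002, 0, 255, 0, 0, 0.002, 0, 255, 0, 0, 0, 0, 255, 0, 0, 0, 0])

```text
t: 2.85
position: [0.5277, 0.1046, 0.0846]
eef_rot: [0.248, 3.132, 0.0]
ft_force: [-0.5, 0.3, 0.2]
gripper_width: -0.0002
finger_force: 0.0
```

Call:
play_rows(deltas=[255, 0, 0, 0.002, 0, 255, 0, 0, 0, 0, 255, 0, 0, 0, 0])

```text
t: 3.15
position: [0.5276, 0.1046, 0.0824]
eef_rot: [-0.248, -3.132, 0.0]
ft_force: [0.4, 0.6, -0.3]
gripper_width: -0.0002
finger_force: 0.0
```

Call:
play_rows(deltas=[255, 0, 0, 0.002, 0, 255, 0, 0, 0.002, 0, 255, 0, 0, 0, 0, 255, 0, 0, 0, 0])

```text
t: 3.55
position: [0.5276, 0.1046, 0.0784]
eef_rot: [-0.248, -3.132, 0.0]
ft_force: [-0.2, 0.0, -0.2]
gripper_width: -0.0001
finger_force: 0.0
```

```bash
cat > avg.py <<'E'
import numpy as np
from plant import ctrl
L=[]
for i in range(12):
    o=ctrl.get_obs();L.append([o["position"][2]*1e3,*o["ft_force"],o["effort"][1],o["effort"][3]]);ctrl.camera("wrist")
L=np.array(L);print(o["t"],"mean",L.mean(0).round(3),"sd",L.std(0).round(3))
E
python3 avg.py
```

```text
4.1 mean [ 78.522   0.189  -0.211  -0.097 -44.281 -19.141] sd [0.044 0.415 0.553 0.369 0.03  0.023]
```

Hardly any force at 78.5 mm, so I'll look to see whether the tip is touching.

```bash
python3 - <<'E'
from plant import ctrl
import cv2,numpy as np
a=ctrl.camera("side")["pixels"][200:290,220:340];b=ctrl.camera("wrist")["pixels"][120:300,230:410]
a=cv2.resize(a,(480,360),interpolation=2);b=cv2.resize(b,(320,360)[::1],interpolation=2)
cv2.imwrite("pics/p1.png",np.hstack([a,b]))
E
```

```text
(no output)
```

View pics/p1.png

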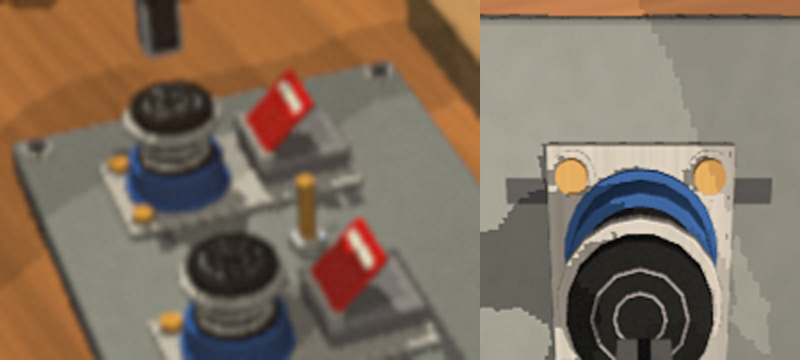

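The side crop shows the fingertip hanging clear above the pad. I'll work out its real height.

```bash
python3 - <<'E'
from h import *
c=np.load("side.npz")
def pr(p):
    q=c["view"]@[*p,1];x=c["camera_matrix"]@(q[:3]*[1,-1,-1]);return (x[:2]/x[2]).round(1)
for z in(.0785,.09,.1,.11,.12):print(z,pr((.5276,.1046,z)))
from plant import ctrl
w=ctrl.camera("wrist");o=ctrl.get_obs();m=w["mount"]
q=np.linalg.inv(m)
for dz in(0,-.01,-.02,-.03):
    a=q@[0,0,dz,1];x=w["camera_matrix"]@(a[:3]*[1,-1,-1]);print("wrist",dz,(x[:2]/x[2]).round(1))
print("pad in side",pr((.5277,.1019,.084)))
cv2.imwrite("pics/w2.png",cv2.resize(w["pixels"][220:340,250:410],None,fx=4,fy=4,interpolation=2))
E
```

```text
0.0785 [261.1 227.7]
0.09 [260.7 223.4]
0.1 [260.3 219.6]
0.11 [260.  215.8]
0.12 [259.6 211.9]
wrist 0 [320.6 271.8]
wrist -0.01 [320.5 279.5]
wrist -0.02 [320.4 288. ]
wrist -0.03 [320.3 297.5]
pad in side [261.4 226.2]
```

View pics/w2.png

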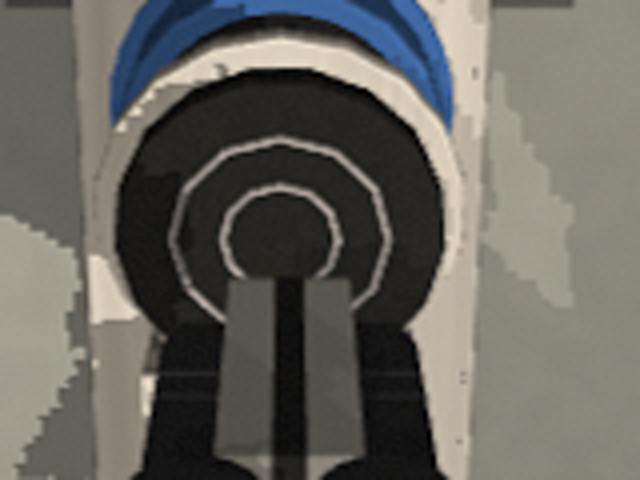

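By both cameras the real fingertip sits about 35 mm behind the nominal TCP. I'll go down by feel, using the joint-2 effort (about 0.03 N m noise) as well as the force.

Call:
play_rows(deltas=[255, 0, 0, 0.01, 0, 255, 0, 0, 0.01, 0, 255, 0, 0, 0, 0, 255, 0, 0, 0, 0])

```text
t: 4.7
position: [0.5272, 0.1044, 0.0578]
eef_rot: [-0.248, -3.131, 0.001]
ft_force: [0.3, 0.4, 0.1]
gripper_width: -0.0002
finger_force: 0.0
```

```bash
sed -i 's/range(12)/range(6)/' avg.py; python3 avg.py; python3 - <<'E'
from h import *
from plant import ctrl
c=np.load("side.npz")
def pr(p):
    q=c["view"]@[*p,1];x=c["camera_matrix"]@(q[:3]*[1,-1,-1]);return (x[:2]/x[2]).round(1)
print("start tcp",pr((.151,.632,.191)),pr((.151,.632,.241)))
a=c["pixels"][40:160,0:80];b=ctrl.camera("side")["pixels"][150:270,220:320]
cv2.imwrite("pics/p3.png",cv2.resize(np.hstack([a,b]),None,fx=4,fy=4,interpolation=2))
E
```

```text
4.95 mean [ 5.8423e+01  4.2700e-01 -3.0000e-03  4.3400e-01 -4.4988e+01 -1.8099e+01] sd [0.335 0.559 0.682 0.288 0.102 0.11 ]
start tcp [ 30.6 134.3] [ 24.3 115.4]
```

View pics/p3.png

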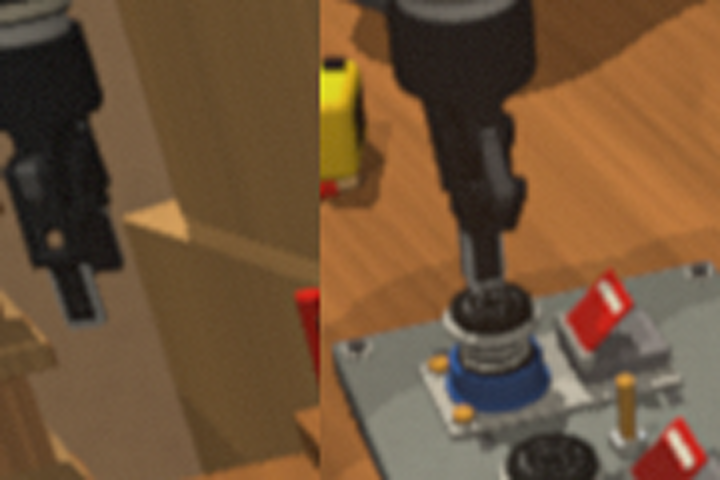

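The tip now shows at about side pixel (261,221), roughly 12 mm above the pad. I'll descend on.

Call:
play_rows(deltas=[255, 0, 0, 0.004, 0, 255, 0, 0, 0.004, 0, 255, 0, 0, 0, 0, 255, 0, 0, 0, 0])

```text
t: 5.45
position: [0.5274, 0.1045, 0.0502]
eef_rot: [-0.248, -3.131, 0.0]
ft_force: [0.5, -0.7, 0.2]
gripper_width: 0.0
finger_force: 0.0
```

```bash
sed -i 's/range(6)/range(4)/' avg.py;python3 avg.py
```

```text
5.6 mean [ 5.0408e+01 -1.0000e-02 -2.3100e-01  5.5000e-02 -4.5529e+01 -1.7800e+01] sd [0.111 0.351 0.895 0.589 0.024 0.033]
```

Call:
play_rows(deltas=[255, 0, 0, 0.002, 0, 255, 0, 0, 0, 0, 255, 0, 0, 0, 0])

```text
t: 5.95
position: [0.5276, 0.1046, 0.0484]
eef_rot: [-0.248, -3.132, 0.0]
ft_force: [0.4, 0.7, 1.2]
gripper_width: -0.0001
finger_force: 0.0
```

```bash
python3 avg.py
```

```text
6.1 mean [ 4.8484e+01  2.8000e-02 -4.0000e-03 -2.6400e-01 -4.5714e+01 -1.7763e+01] sd [0.041 0.421 0.772 0.863 0.008 0.009]
```

Call:
play_rows(deltas=[255, 0, 0, 0.002, 0, 255, 0, 0, 0, 0, 255, 0, 0, 0, 0])

```text
t: 6.45
position: [0.5275, 0.1046, 0.0464]
eef_rot: [-0.248, -3.132, 0.0]
ft_force: [-0.4, -0.2, 0.0]
gripper_width: -0.0
finger_force: 0.0
```

```bash
python3 avg.py
```

```text
6.6 mean [ 46.451  -0.256  -0.177   0.197 -45.809 -17.667] sd [0.038 0.321 0.143 0.228 0.006 0.009]
```

Call:
play_rows(deltas=[255, 0, 0, 0.002, 0, 255, 0, 0, 0, 0, 255, 0, 0, 0, 0])

```text
t: 6.95
position: [0.5278, 0.1046, 0.0446]
eef_rot: [0.248, 3.131, 0.0]
ft_force: [0.4, 0.2, 1.3]
gripper_width: -0.0002
finger_force: 0.5
```

```bash
python3 avg.py
```

```text
7.1 mean [ 44.605   0.725   0.386   1.218 -45.321 -17.037] sd [0.011 0.204 0.464 0.37  0.012 0.034]
```

Call:
play_rows(deltas=[255, 0, 0, 0.002, 0, 255, 0, 0, 0, 0, 255, 0, 0, 0, 0])

```text
t: 7.45
position: [0.5278, 0.1046, 0.0427]
eef_rot: [0.248, 3.131, 0.0]
ft_force: [0.6, -0.6, 4.1]
gripper_width: 0.0001
finger_force: 1.8
```

```bash
python3 avg.py
```

```text
7.6 mean [ 42.696   0.212  -0.166   3.739 -44.04  -16.335] sd [0.016 0.404 0.279 0.679 0.008 0.043]
```

Call:
play_rows(deltas=[255, 0, 0, 0.002, 0, 255, 0, 0, 0, 0, 255, 0, 0, 0, 0])

```text
t: 7.95
position: [0.5278, 0.1047, 0.0407]
eef_rot: [0.248, 3.131, 0.0]
ft_force: [0.1, -0.4, 6.1]
gripper_width: 0.0001
finger_force: 3.2
```

```bash
python3 avg.py
```

```text
8.1 mean [ 40.768   0.048   0.415   6.803 -42.85  -15.895] sd [0.021 0.592 0.584 0.51  0.025 0.009]
```

Contact came at a reported z of about 45 mm, and the rate is near 1.4 N/mm. I'll finish this pad at about 6 mm, lift off and move to the middle one.

Call:
play_rows(deltas=[255, 0, 0, 0.0018, 0, 255, 0, 0, 0, 0, 255, 0, 0, 0, 0])

```text
t: 8.45
position: [0.5278, 0.1047, 0.0392]
eef_rot: [0.248, 3.131, 0.001]
ft_force: [-1.9, 0.0, 8.9]
gripper_width: -0.0002
finger_force: 4.4
```

```bash
python3 avg.py
```

```text
8.6 mean [ 39.213  -1.447  -0.236   8.428 -41.926 -15.703] sd [0.009 0.415 0.469 0.39  0.027 0.008]
```

Call:
play_rows(deltas=[255, 0, 0, -0.01, 0, 255, 0, 0, -0.03, 0, 255, 0, 0, -0.02, 0, 255, 0, 0, 0, 0])

```text
t: 9.05
position: [0.529, 0.1049, 0.1011]
eef_rot: [0.248, 3.128, 0.003]
ft_force: [0.5, -0.2, 0.8]
gripper_width: -0.0004
finger_force: 0.0
```

```bash
python3 go.py
```

```text
t 9.05 pos [0.529  0.1049 0.1011] F [ 0.45 -0.23  0.83] w -0.000428830273206428 toolx yaw deg -9.05 tilt 0.24
A pad [0.5277 0.1019 0.1011] tool delta [ 0.0008 -0.0032 -0.    ]
A tag [0.5948 0.0911 0.1011] tool delta [-0.0672 -0.0033  0.0002]
B pad [ 0.493  -0.0433  0.1011] tool delta [ 0.0123 -0.152  -0.0003]
B tag [ 0.5601 -0.0541  0.1011] tool delta [-5.570e-02 -1.521e-01 -1.000e-04]
C pad [ 0.4823 -0.1873  0.1011] tool delta [ 2.000e-04 -2.959e-01 -6.000e-04]
C tag [ 0.5494 -0.1981  0.1011] tool delta [-0.0678 -0.296  -0.0003]
```

Call:
play_rows(deltas=[255, 0.003, -0.038, 0, 0, 255, 0.003, -0.038, 0, 0, 255, 0.003, -0.038, 0, 0, 255, 0.003, -0.038, 0, 0, 255, 0, 0, 0.025, 0, 255, 0, 0, 0.02, 0, 255, 0, 0, 0.006, 0, 255, 0, 0, 0, 0])

```text
t: 9.85
position: [0.4904, -0.0435, 0.0464]
eef_rot: [-0.247, -3.128, 0.001]
ft_force: [0.8, 0.0, -0.1]
gripper_width: 0.0001
finger_force: 0.0
```

Call:
play_rows(deltas=[255, 0, 0, 0, 0, 255, 0, 0, 0, 0])

```text
t: 10.05
position: [0.4925, -0.0434, 0.0484]
eef_rot: [0.247, 3.131, 0.0]
ft_force: [0.6, 0.2, 0.9]
gripper_width: 0.0001
finger_force: 0.0
```

```bash
python3 avg.py; python3 go.py|head -4
```

```text
10.2 mean [ 48.373   0.21   -0.199   0.308 -41.023 -16.672] sd [0.045 0.352 0.472 0.376 0.115 0.057]
t 10.25 pos [ 0.4923 -0.0434  0.0482] F [0.08 0.21 0.77] w -7.316263620535385e-05 toolx yaw deg -9.03 tilt 0.07
A pad [0.5277 0.1019 0.0482] tool delta [-1.220e-02  1.491e-01  1.000e-04]
A tag [0.5948 0.0911 0.0482] tool delta [-8.02e-02  1.49e-01  1.00e-04]
B pad [ 0.493  -0.0433  0.0482] tool delta [-0.0007  0.0002  0.    ]
```

Call:
play_rows(deltas=[255, 0, 0, 0.003, 0, 255, 0, 0, 0.0022, 0, 255, 0, 0, 0, 0, 255, 0, 0, 0, 0])

```text
t: 10.65
position: [0.4923, -0.0435, 0.0427]
eef_rot: [0.248, 3.131, 0.0]
ft_force: [0.8, 0.3, 3.3]
gripper_width: -0.0001
finger_force: 1.3
```

```bash
python3 avg.py
```

```text
10.8 mean [ 42.686   1.199   0.278   2.771 -40.06  -15.102] sd [0.009 0.408 0.344 0.668 0.01  0.085]
```

Call:
play_rows(deltas=[255, 0, 0, 0.002, 0, 255, 0, 0, 0.002, 0, 255, 0, 0, 0, 0, 255, 0, 0, 0, 0])

```text
t: 11.25
position: [0.4923, -0.0435, 0.0387]
eef_rot: [0.248, 3.131, 0.0]
ft_force: [1.0, 0.1, 6.2]
gripper_width: -0.0003
finger_force: 3.2
```

```bash
python3 avg.py
```

```text
11.4 mean [ 38.743   0.624   0.532   5.971 -38.617 -14.196] sd [0.016 0.341 0.507 0.511 0.025 0.01 ]
```

The middle pad gives about 0.85 N/mm. On to the right one.

Call:
play_rows(deltas=[255, 0, 0, -0.01, 0, 255, 0, 0, -0.03, 0, 255, 0, 0, -0.02, 0, 255, 0, 0, 0, 0])

```text
t: 11.85
position: [0.493, -0.0439, 0.1008]
eef_rot: [0.248, 3.128, 0.001]
ft_force: [-1.2, -0.5, 0.3]
gripper_width: 0.0002
finger_force: 0.0
```

Call:
play_rows(deltas=[255, -0.003, -0.036, 0, 0, 255, -0.0035, -0.036, 0, 0, 255, -0.0035, -0.036, 0, 0, 255, -0.003, -0.036, 0, 0, 255, 0, 0, 0.025, 0, 255, 0, 0, 0.02, 0, 255, 0, 0, 0.005, 0, 255, 0, 0, 0, 0])

```text
t: 12.65
position: [0.4807, -0.1875, 0.0473]
eef_rot: [-0.247, -3.129, -0.001]
ft_force: [0.5, -0.2, 0.7]
gripper_width: -0.0002
finger_force: 0.0
```

Call:
play_rows(deltas=[255, 0, 0, 0, 0, 255, 0, 0, 0, 0])

```text
t: 12.85
position: [0.4827, -0.1878, 0.0493]
eef_rot: [0.247, 3.13, -0.0]
ft_force: [0.4, -0.3, -0.2]
gripper_width: -0.0001
finger_force: 0.0
```

```bash
python3 avg.py; python3 go.py|grep -v [AB]
```

```text
13.0 mean [ 49.265   0.112   0.06   -0.401 -43.06  -17.181] sd [0.054 0.383 0.358 0.239 0.126 0.057]
t 13.05 pos [ 0.4825 -0.1878  0.0491] F [-0.11  0.61 -0.38] w -0.00028402330675252117 toolx yaw deg -9.03 tilt 0.06
C pad [ 0.4823 -0.1873  0.0491] tool delta [ 0.0002  0.0005 -0.    ]
C tag [ 0.5494 -0.1981  0.0491] tool delta [-0.0678  0.0004  0.0001]
```

Call:
play_rows(deltas=[255, 0, 0, 0.003, 0, 255, 0, 0, 0.0033, 0, 255, 0, 0, 0, 0, 255, 0, 0, 0, 0])

```text
t: 13.45
position: [0.4822, -0.1878, 0.0422]
eef_rot: [0.248, 3.132, 0.0]
ft_force: [0.5, 0.0, 0.9]
gripper_width: 0.0003
finger_force: 0.6
```

```bash
python3 avg.py
```

```text
13.6 mean [ 42.228   0.401   0.31    1.12  -42.852 -16.147] sd [0.043 0.239 0.191 0.153 0.013 0.018]
```

Call:
play_rows(deltas=[255, 0, 0, 0.002, 0, 255, 0, 0, 0.002, 0, 255, 0, 0, 0, 0, 255, 0, 0, 0, 0])

```text
t: 14.05
position: [0.4823, -0.1878, 0.0383]
eef_rot: [0.248, 3.131, 0.0]
ft_force: [1.2, 0.6, 3.2]
gripper_width: -0.0001
finger_force: 1.6
```

```bash
python3 avg.py
```

```text
14.2 mean [ 38.298   0.878   0.842   3.397 -42.078 -15.378] sd [0.021 0.202 0.335 0.248 0.007 0.029]
```

The right pad is the softest, at about 0.58 N/mm against 0.85 and 1.4. I'll lift, then go over its tag and down.

Call:
play_rows(deltas=[255, 0, 0, -0.01, 0, 255, 0, 0, -0.03, 0, 255, 0, 0, -0.02, 0, 255, -0.034, 0, 0, 0, 255, -0.034, 0, 0, 0, 255, 0, 0, 0.025, 0, 255, 0, 0, 0.02, 0, 255, 0, 0, 0, 0])

```text
t: 15.05
position: [0.5464, -0.1979, 0.0507]
eef_rot: [-0.247, -3.125, -0.001]
ft_force: [-0.9, 0.0, -0.3]
gripper_width: 0.0001
finger_force: 0.0
```

Call:
play_rows(deltas=[255, 0, 0, 0, 0, 255, 0, 0, 0, 0])

```text
t: 15.25
position: [0.5497, -0.199, 0.0544]
eef_rot: [0.248, 3.13, -0.001]
ft_force: [-0.6, -0.9, -0.1]
gripper_width: -0.0003
finger_force: 0.0
```

```bash
python3 go.py|grep -v [AB]; python3 - <<'E'
from plant import ctrl
import cv2,numpy as np
a=ctrl.camera("side")["pixels"][220:360,250:390];b=ctrl.camera("wrist")["pixels"][120:400,180:460]
cv2.imwrite("pics/t1.png",np.hstack([cv2.resize(a,(400,400),interpolation=2),cv2.resize(b,(400,400))]))
E
```

```text
t 15.25 pos [ 0.5497 -0.199   0.0544] F [-0.62 -0.87 -0.1 ] w -0.0002812813689997174 toolx yaw deg -9.06 tilt 0.09
C pad [ 0.4823 -0.1873  0.0544] tool delta [ 0.0684  0.0009 -0.0001]
C tag [ 0.5494 -0.1981  0.0544] tool delta [ 0.0004  0.0009 -0.    ]
```

View pics/t1.png

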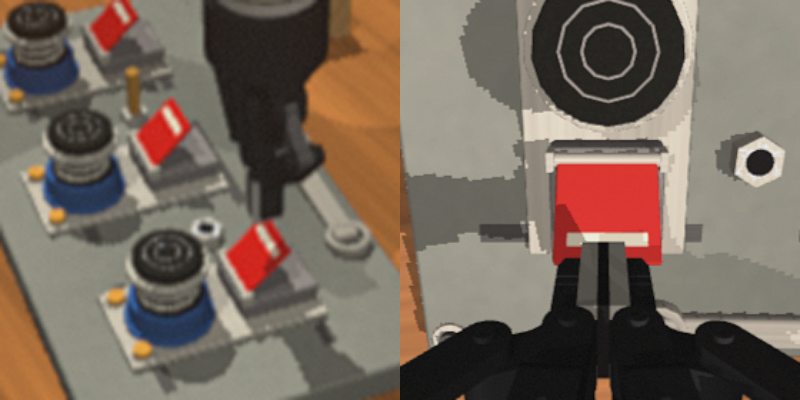

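The tip is centred over the right mount's raised tag, with the bolt, nut and spanner clear of it. I'll press down.

Call:
play_rows(deltas=[255, 0, 0, 0.008, 0, 255, 0, 0, 0.005, 0, 255, 0, 0, 0.005, 0, 255, 0, 0, 0.005, 0, 255, 0, 0, 0.005, 0, 255, 0, 0, 0, 0])

```text
t: 15.95
position: [0.5487, -0.1984, 0.0244]
eef_rot: [-0.248, -3.131, -0.0]
ft_force: [-0.9, 0.4, -0.1]
gripper_width: -0.0001
finger_force: 0.0
```

Call:
play_rows(deltas=[255, 0, 0, 0.004, 0, 255, 0, 0, 0.004, 0, 255, 0, 0, 0.003, 0, 255, 0, 0, 0, 0])

```text
t: 16.35
position: [0.5489, -0.1985, 0.0138]
eef_rot: [-0.248, -3.131, -0.0]
ft_force: [-0.6, 0.3, -0.1]
gripper_width: 0.0002
finger_force: 0.0
```

Call:
play_rows(deltas=[255, 0, 0, 0.002, 0, 255, 0, 0, 0, 0, 255, 0, 0, 0, 0])

```text
t: 16.65
position: [0.5488, -0.1984, 0.012]
eef_rot: [-0.248, -3.131, -0.0]
ft_force: [-0.9, -0.3, 0.0]
gripper_width: -0.0001
finger_force: 0.0
```

No force here, which is odd, so I'll look.

```bash
python3 - <<'E'
from plant import ctrl
import cv2,numpy as np
a=ctrl.camera("side")["pixels"][220:360,250:390];b=ctrl.camera("wrist")["pixels"][120:400,180:460]
cv2.imwrite("pics/t2.png",np.hstack([cv2.resize(a,(400,400),interpolation=2),cv2.resize(b,(400,400))]))
E
```

```text
(no output)
```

View pics/t2.png

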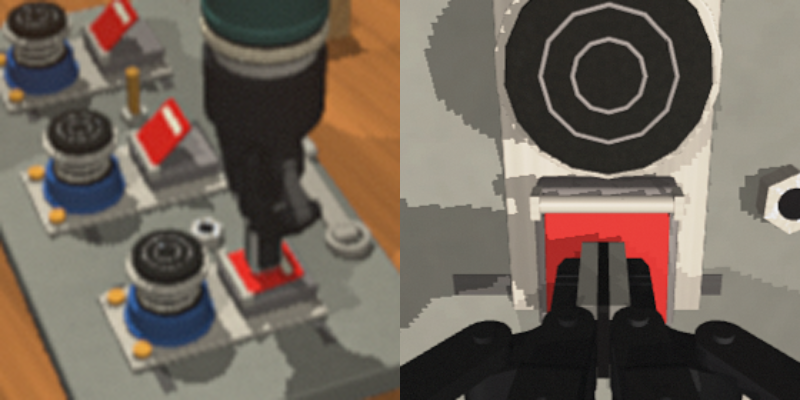

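The tag is nearly flat; its hinge friction relaxes when the arm stops. I'll press on until the holder stops it.

Call:
play_rows(deltas=[255, 0, 0, 0.002, 0, 255, 0, 0, 0.001, 0, 255, 0, 0, 0, 0])

```text
t: 17.05
position: [0.5492, -0.1985, 0.0091]
eef_rot: [0.248, 3.132, 0.0]
ft_force: [1.6, 0.5, 0.4]
gripper_width: -0.0004
finger_force: 0.2
```

Call:
play_rows(deltas=[255, 0, 0, 0.001, 0, 255, 0, 0, 0, 0, 255, 0, 0, 0, 0])

```text
t: 17.35
position: [0.5492, -0.1985, 0.0089]
eef_rot: [0.248, 3.132, 0.001]
ft_force: [-2.8, 0.2, 7.5]
gripper_width: 0.0001
finger_force: 3.9
```

It's on its stop at 7.5 N. A slight extra push, then up and clear.

Call:
play_rows(deltas=[255, 0, 0, 0.001, 0, 255, 0, 0, 0, 0, 255, 0, 0, -0.005, 0, 255, 0, 0, -0.015, 0, 255, 0, 0, -0.04, 0, 255, 0, 0, -0.045, 0, 255, 0, 0, -0.045, 0, 255, 0, 0, 0, 0])

```text
t: 18.15
position: [0.5534, -0.2004, 0.1644]
eef_rot: [0.247, 3.119, -0.003]
ft_force: [0.7, -0.7, 0.4]
gripper_width: -0.0003
finger_force: 0.0
```

Call:
play_rows(deltas=[255, 0, 0, 0, 0, 255, 0, 0, 0, 0, 255, 0, 0, 0, 0])

```text
t: 18.45
position: [0.5481, -0.1982, 0.1557]
eef_rot: [-0.247, -3.129, -0.001]
ft_force: [0.2, 0.9, -0.4]
gripper_width: 0.0003
finger_force: 0.0
```

```bash
python3 - <<'E'
from plant import ctrl
import cv2,numpy as np
print(ctrl.get_obs()["position"])
a=ctrl.camera("side")["pixels"][190:390,210:410]
cv2.imwrite("pics/t3.png",cv2.resize(a,(600,600),interpolation=2))
E
```

```text
[ 0.54810406 -0.19817233  0.15569124]
```

View pics/t3.png

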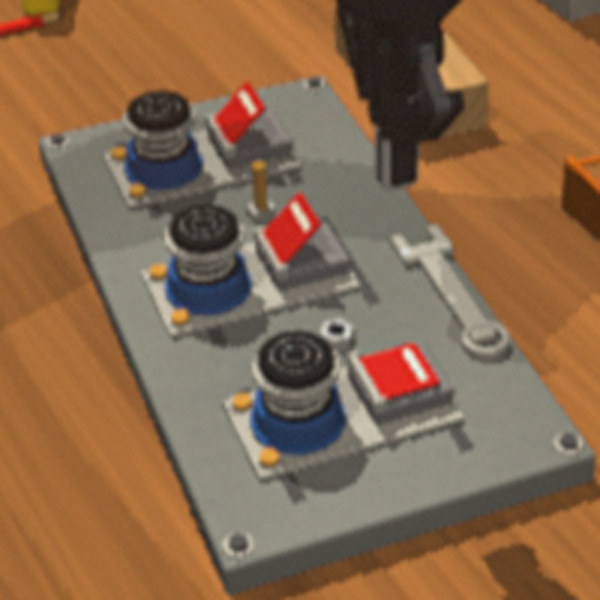

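The right tag at (400,370) lies flat, the other two are up, the loose things are in place and the arm is clear.

```bash
python3 -c "
from plant import ctrl
print(ctrl.close_job())"
```

```text
the job is handed in; nothing more can be done
None
```

I pressed the three pads from left to right, 6 to 6.6 mm each; the right-hand mount was the softest (about 0.6 N/mm against 0.85 and 1.4), so I folded its tag flat, left the other two up, drew clear and handed the job in at about 18.5 s.

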